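Move a clip-in filter cartridge from the flushing stand to the test base

TASK

Take the white filter cartridge out of the grey flushing stand by holding its red side button fully in while you pull it straight up, then push it upright into the brass sleeve of the aluminium test base until it is fully home, and let go so that the button springs back out and the catch locks it there. Feel your way: pull or push on either fitting with less than 40 N, and leave the beaker and the top cap where they are.

Things in the scene. Friction and masses are not known exactly. Their poses are not given: they have to be found in the camera images.
- cartridge_grip (a point): Centre of the head of the loose white filter cartridge (about 0.12 kg), the place to grip. z runs up the cartridge, x towards its red button. Head 30 x 30 mm, 40 mm high (20 mm above and below this point), a 20 mm wide, 3 mm high blue disc on top. Flat back at x = -15 mm. Underside of its round flange (35 mm diameter) 24 mm below this point. With the button fully in it is 31 mm thick along x.
- cartridge_foot (a point): Centre of the underside of the cartridge's spigot, 50 mm straight below the grip point, same axes. The spigot is round, 22 mm in diameter, 26 mm long from the flange to here, with a coned foot (16 mm across at the end, full width after 5 mm).
- button_face (a point): Middle of the outer face of the red button on the head's +x side, at grip height: 22 mm from the cartridge's axis when out, 16 mm when fully in. The face is 18 mm wide and 28 mm high.
- button (a joint): Travel of the red button into the head: 0 = out, 0.006 m = fully in. Spring force 3 N when out, 10 N fully in. It moves the catch; the catch clears the throat of a port once the button is in by more than about 4 mm. In a throat the button stays at least partly in; it springs fully out only behind the throat, with the flange within 1.5 mm of the rim.
- catch: The red catch that the button carries; origin at its outer top edge, on the same side of the spigot, 9.5 mm below the flange's underside. It is 15 mm from the axis when out, 9 mm with the button in. Flat on top, sloped beneath. It locks behind the port's throat, in a groove that runs all round, so any yaw locks. Pulling with the button out only strains the port.
- flush_stand: Grey plastic flushing stand, fixed to the bench: block 64 x 64 mm, 44 mm high, with low feet (94 mm over them along y) and a short brass hose barb on its +x side. Origin under its centre on the bench, z up.
- stand_port (a point): Centre of the round blue rim (40 mm diameter) of the stand's port, 50 mm above the bench. At the start the cartridge sits in it, flange on the rim, foot 26 mm below it. The port: a 24.4 mm wide throat 8 mm long, below it a 34 mm wide groove.
- test_base: Aluminium test base, fixed to the bench: block 64 x 64 mm, 40 mm high, with low feet (94 mm over them along y) and a short brass hose barb on its +x side. Origin under its centre on the bench, z up. A brass sleeve with a port like the stand's stands up from its middle; the height to which it is screwed differs every time and is not measured.
- base_top (a point): Point on the axis of the brass sleeve (40 mm diameter) at the height of the aluminium block's top, 40 mm above the bench. The sleeve's rim, on which the flange comes to rest, is somewhere between 4 and 28 mm above this point; find it by touch.
- beaker_2: Clear beaker standing on the bench, 65 mm diameter, 83 mm high; bystander. Origin under its centre.
- top_cap: Pale round top cap, 50 mm diameter, 22 mm high, on the bench near its front left; bystander. Origin under its centre.
Not all that is in view belongs to the job. What is shaped like the part that bears cartridge_grip but turquoise is not meant.

How it is judged:
By the outcome, as a careful person would: the job done as asked, in the order asked, and still so for the second after the job is handed in, with the robot touching nothing.
It also fails if it takes over 48 s, if anything falls off the work surface, if the arm or the gripper's body presses on something with over 40 N, if the wrist force passes 120 N, or if a joint passes its speed limit or range.

ROBOT

A 7-joint arm with a two-finger parallel gripper is mounted at the origin on a cart in front of the work surface, level with it; the furniture and walls round the work are solid. World frame = base frame: x ahead of the robot, y to its left, z up, the work surface at z = 0. Lengths are in m, angles in rad, forces in N, time in s.
With the tool pointing down it reaches from about 0.425 to 0.825 m from the base axis. Payload 3.6 kg.
Tool frame: the origin (TCP) lies where the fingers leave the gripper's body, on its centre line; the fingertips stand 73 mm ahead of it and the grasp point (between the pads) lies 54 mm ahead of it; x points along the fingers, y is the direction in which the jaws open and shut, and the axes are right-handed (so a half turn about x gives the same grasp; the last joint's range is limited). The gripper opens to 85 mm and grips with 20 to 120 N. Pads are 22 mm wide; open, the fingers measure 114 mm over their backs; the gripper's body (76 mm by 85 mm) begins 54 mm behind the grasp point. The pads swing forward as they close: fully open they stand 13 mm farther back than shut.
Start: joints at [-1.196, 0.615, -0.013, 1.423, 0.008, 1.103, -0.04], TCP at [0.254, 0.598, 0.304] pointing down, gripper open.
Joint ranges: [-3.12, 3.12], [-0.3, 2.06], [-1.34, 1.32], [0.26, 2.42], [-1.36, 4.5], [0.01, 1.98], [-2.84, 2.84]. Speed limits (rad/s): [2.79, 2.79, 3.14, 3.14, 3.14, 3.14, 3.14].

INTERFACE

Orientations are given as a unit quaternion [x, y, z, w].
In Python, from station import arm, snapshot, camera_info, ticket gives the robot as it stands. Calls block until the motion is done:
- arm.movep(position, orientation): joint-space move of the TCP to a pose.
- arm.line_to(position, velocity=0.15, ori=None): straight line of the TCP; ori=None keeps the orientation; velocity is the mean speed in m/s.
- arm.move_j(angles): joint-space move.
- arm.move_gripper(opening, effort=None): opening from 0.0 (shut) to 1.0 (fully open); effort is the grip in N (None keeps the last); returns when the fingers have stopped.
- arm.pause(seconds).
- arm.ik(position, orientation): joint angles nearest the present ones, or None.
- snapshot(name): name is "scene" or "top"; returns the picture (420x560x3 uint8, blue, green, red); there is no depth.
- camera_info(name): a dict with "fx", "fy", "cx", "cy" (pixels), "R" (3x3) and "t" (3): a world point X has camera coordinates R X + t. Camera axes: x right, y down, z forward; pixel columns grow to the right and rows downward; lengths in m; the calibration is good to about 2 mm. A picture is of the moment at which its call begins. camera_info takes no time and is no camera call.
A pose or a line that the arm cannot do raises arm.MotionError and nothing moves.
- ticket.finish_job(): hands the job in, once; it reports no verdict.
Readings, each from a call of its own:
- arm.read_time(): time.
- arm.read_joint_positions(): joint angles.
- arm.read_dq(): joint speeds.
- arm.read_effort(): joint torques, N m.
- arm.read_tool_pos(): TCP position.
- arm.read_eef_rot(): TCP orientation.
- arm.read_ft_force(): force on the tool from outside, world axes, zero at the start.
- arm.read_wrist_torque(): the same for the moment, N m.
- arm.read_opening(): opening from 0.0 (shut) to 1.0 (fully open).
Only numpy, scipy, OpenCV 4.12 (cv2) and the standard library are available. Lean on these libraries where they do the work, as an engineer would, in place of code of your own. Each camera call takes 0.05 s, during which the arm holds its last target.

## Working session

There is one attempt and no reset: what is moved stays moved. The work goes in short steps, each a Python script; the robot and the scene stay as the last script left them, time stands still between calls to the robot, and variables do not carry over. Pictures are saved under pics/ and viewed, and the job is handed in when it is done.

```bash
ls; mkdir -p pics; python3 - <<'E'
from station import arm, snapshot, camera_info
import cv2
for n in("scene","top"):
    cv2.imwrite(f"pics/{n}0.png",snapshot(n)); c=camera_info(n); print(n,c)
print(arm.read_time(),arm.read_tool_pos(),arm.read_eef_rot(),arm.read_ft_force())
E
```

```text
pics
scene {'fx': 437.8239990119214, 'fy': 437.8239990119214, 'cx': 275.15021913673644, 'cy': 207.30951753059782, 'R': array([[-0.5134211 , -0.85797706, -0.01655724],
       [-0.49629827,  0.31261898, -0.80991197],
       [ 0.700062  , -0.40760857, -0.58631771]]), 't': array([0.35189984, 0.30829378, 0.76635312])}
top {'fx': 472.2513068022209, 'fy': 472.2513068022209, 'cx': 282.3002445902497, 'cy': 211.0805056867412, 'R': array([[-0.01914685, -0.99976567, -0.01009945],
       [-0.99144694,  0.0202899 , -0.12892356],
       [ 0.12909826,  0.00754458, -0.99160311]]), 't': array([0.10938778, 0.53533633, 1.43803357])}
0.1 [0.25396839 0.59774143 0.30284279] [ 0.14027706  0.69304723 -0.14189769  0.69272861] [-0.39995184 -0.19592864 -0.04030159]
```

View pics/scene0.png

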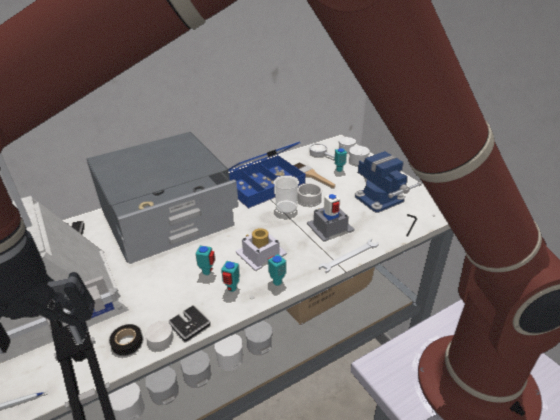

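View pics/top0.png

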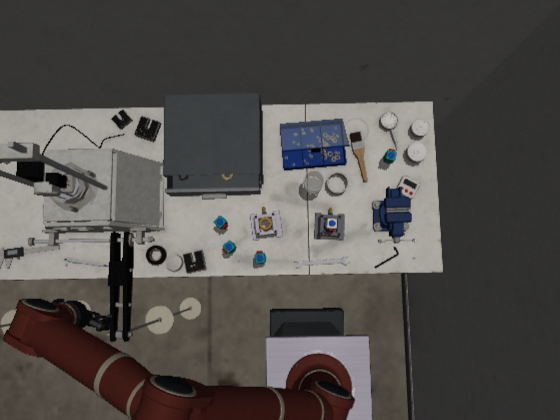

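The white cartridge with the red button sits in the grey stand: scene (332,207), top (332,225). The lookalikes are all turquoise: scene (205,260), (231,276), (277,270) and (340,158). The brass sleeve is at scene (260,238), top (265,224). I'll check these in close crops.

```bash
python3 - <<'E'
import cv2, numpy as np
s=cv2.imread("pics/scene0.png");t=cv2.imread("pics/top0.png")
a=cv2.resize(s[180:270,230:360],(780,540),interpolation=cv2.INTER_CUBIC);cv2.imwrite("pics/s_c.png",a)
b=cv2.resize(t[195:255,240:355],(790,412),interpolation=cv2.INTER_CUBIC)
b=cv2.resize(t[195:255,240:350],(770,420),interpolation=cv2.INTER_CUBIC);cv2.imwrite("pics/t_c.png",b)
E
```

```text
(no output)
```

View pics/s_c.png

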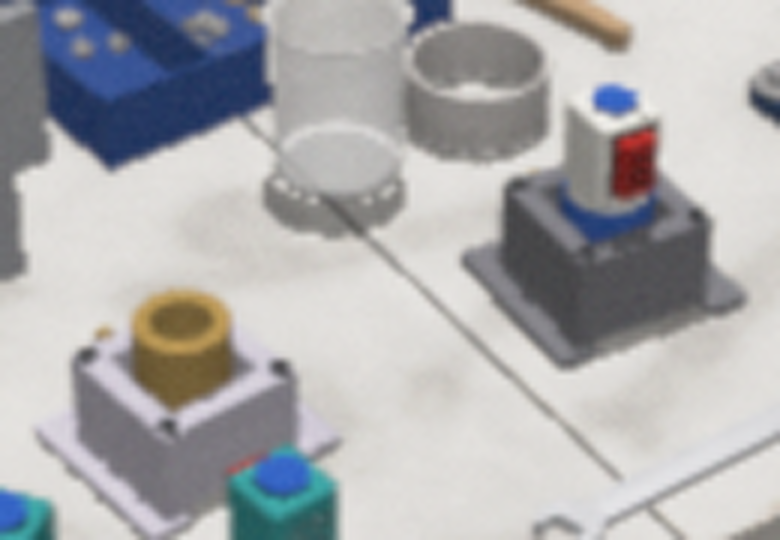

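View pics/t_c.png

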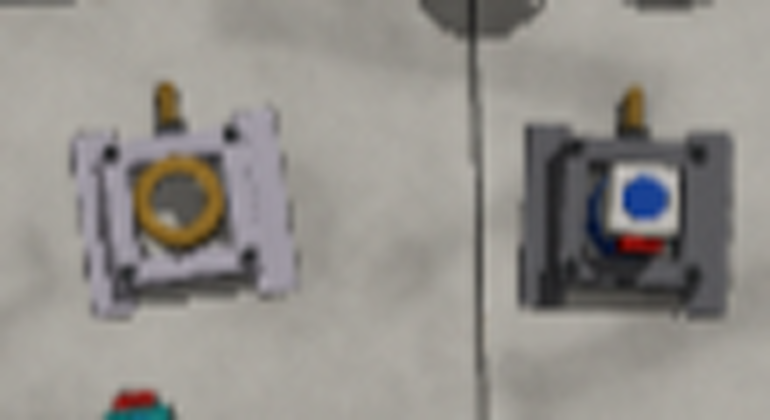

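```bash
cat > h.py <<'E'
import numpy as np, cv2
from scipy.spatial.transform import Rotation as Rot
from station import arm, snapshot, camera_info
C={n:camera_info(n) for n in("scene","top")}
def proj(n,X):
    c=C[n];X=np.atleast_2d(X);p=X@np.array(c["R"]).T+c["t"]
    return np.c_[c["fx"]*p[:,0]/p[:,2]+c["cx"],c["fy"]*p[:,1]/p[:,2]+c["cy"]]
def ray(n,uv):
    c=C[n];R=np.array(c["R"]);d=R.T@np.array([(uv[0]-c["cx"])/c["fx"],(uv[1]-c["cy"])/c["fy"],1]);return -R.T@c["t"],d/np.linalg.norm(d)
def onz(n,uv,z):
    o,d=ray(n,uv);return o+d*(z-o[2])/d[2]
def tri(a,b):
    A=[];y=[];
    for n,uv in(("scene",a),("top",b)):
        o,d=ray(n,uv);P=np.eye(3)-np.outer(d,d);A.append(P);y.append(P@o)
    X=np.linalg.lstsq(np.vstack(A),np.hstack(y),rcond=None)[0];return X
sc=lambda u,v:((u+.5)/6-.5+230,(v+.5)/6-.5+180)
tc=lambda u,v:((u+.5)/7-.5+240,(v+.5)/7-.5+195)
E
python3 - <<'E'
from h import *
np.set_printoptions(precision=4,suppress=True)
print("disc",tri(sc(615,99),tc(645,198)), onz("scene",sc(615,99),.097),onz("top",tc(645,198),.097))
print("rim",tri(sc(182,320),tc(180,201)))
for z in(.044,.052,.06,.068): print(z,onz("scene",sc(182,320),z),onz("top",tc(180,201),z))
# top head corners at z=.094
for p in((612,165),(679,165),(679,235),(607,235)): print(onz("top",tc(*p),.094))
# stand feet corners, base feet corners near z~0.005
for p in((527,124),(733,133),(727,314),(520,308)): print("st",onz("top",tc(*p),.006))
for p in((73,135),(272,105),(297,290),(95,316)): print("ba",onz("top",tc(*p),.006))
R=Rot.from_quat(arm.read_eef_rot()).as_matrix();print(R)
E
```

```text
disc [ 0.4912 -0.0483  0.0951] [ 0.4889 -0.0466  0.097 ] [ 0.491 -0.048  0.097]
rim [0.4978 0.1517 0.0606]
0.044 [0.5163 0.1427 0.044 ] [0.4993 0.152  0.044 ]
0.052 [0.5076 0.1472 0.052 ] [0.4984 0.1517 0.052 ]
0.06 [0.4988 0.1518 0.06  ] [0.4976 0.1513 0.06  ]
0.068 [0.4901 0.1563 0.068 ] [0.4968 0.151  0.068 ]
[ 0.5058 -0.0347  0.094 ]
[ 0.5052 -0.0632  0.094 ]
[ 0.4752 -0.0622  0.094 ]
[ 0.4758 -0.0316  0.094 ]
st [ 0.5352 -0.0044  0.006 ]
st [ 0.5292 -0.0977  0.006 ]
st [ 0.4471 -0.092   0.006 ]
st [0.4517 0.0011 0.006 ]
ba [0.5344 0.2019 0.006 ]
ba [0.5463 0.1112 0.006 ]
ba [0.4618 0.1015 0.006 ]
ba [0.4519 0.1928 0.006 ]
[[-0.0009  0.391   0.9204]
 [-0.0022  0.9204 -0.391 ]
 [-1.     -0.0023  0.    ]]
```

```bash
python3 - <<'E'
from h import *
def edges(g,yaw):
    c,s=np.cos(yaw),np.sin(yaw);L=lambda P:np.array(g)+np.array(P)@np.array([[c,s,0],[-s,c,0],[0,0,1]])
    h=[(x,y,z) for z in(.02,-.02) for x,y in((.015,.015),(.015,-.015),(-.015,-.015),(-.015,.015))]
    E=[L(h[:4]),L([h[3],h[7]]),L([h[0],h[4]]),L([h[1],h[5]])]
    b=[(.022,.009,.014),(.022,-.009,.014),(.022,-.009,-.014),(.022,.009,-.014)]
    E.append(L(b)); t=np.linspace(0,6.28,40)
    E.append(L(np.c_[.01*np.cos(t),.01*np.sin(t),0*t+.023])); return E
out=[]
for dy in(-4,0,4,8):
    row=[]
    for n,(u0,v0,w,h),k in(("scene",(318,186,30,36),12),("top",(318,212,24,24),18)):
        im=cv2.imread(f"pics/{n}0.png")[v0:v0+h,u0:u0+w]
        im=cv2.resize(im,None,fx=k,fy=k,interpolation=cv2.INTER_CUBIC)
        im=cv2.resize(im,(360,432)) if 0 else im
        for e in edges((.4905,-.0478,.074),np.pi+np.radians(dy)):
            p=((proj(n,e)-[u0,v0]+.5)*k-.5).round().astype(int)
            cv2.polylines(im,[p],len(e)>2,(0,255,0),1)
        row.append(cv2.resize(im,(240,290) if n=="scene" else (290,290)))
    cv2.putText(row[0],str(dy),(5,20),0,.6,(0,0,255),2);out.append(np.hstack(row))
o=np.vstack([np.hstack(out[:2]),np.hstack(out[2:])]);print(o.shape);cv2.imwrite("pics/ov.png",cv2.resize(o,(800,438)))
E
```

```text
(580, 1060, 3)
```

View pics/ov.png

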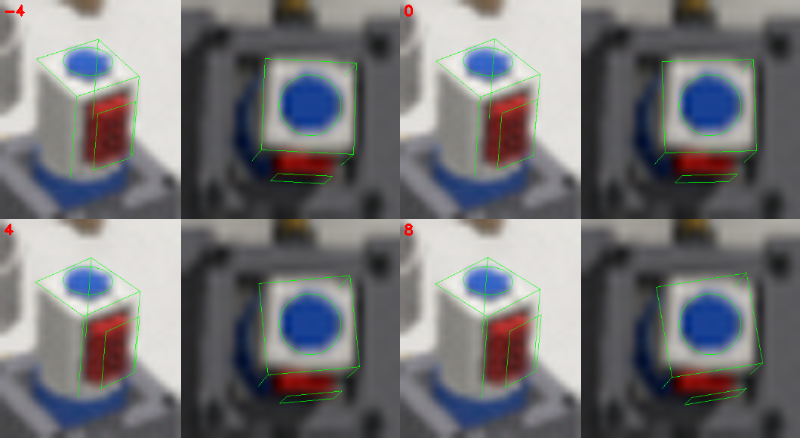

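```bash
cat >> h.py <<'E'
np.set_printoptions(precision=4,suppress=True)
def ori(yaw):  # tool y at world angle yaw, tool x down
    y=np.array([np.cos(yaw),np.sin(yaw),0]);x=np.array([0,0,-1.]);z=np.cross(x,y)
    return Rot.from_matrix(np.c_[x,y,z]).as_quat()
E
python3 - <<'E'
from h import *
print("box",tri((103,203),(164,183)))
for yd in(-3.5,176.5,20,-20):
    for p in((.35,.35,.3),(.49,-.048,.25),(.49,-.048,.13),(.498,.1515,.138)): print(yd,p,arm.ik(p,ori(np.radians(yd))))
E
```

```text
box [0.6078 0.4414 0.1884]
-3.5 (0.35, 0.35, 0.3) [-1.0514  0.3919  0.3111  1.8738 -0.15    0.8984 -0.7298]
-3.5 (0.49, -0.048, 0.25) [-0.2296  0.4667  0.4077  1.9476 -0.2571  0.7774  0.2627]
-3.5 (0.49, -0.048, 0.13) [-0.0924  0.6489  0.218   2.0514 -0.2928  0.4701  0.2838]
-3.5 (0.498, 0.1515, 0.138) [-0.4998  0.6642  0.248   1.9703 -0.2978  0.5418 -0.1069]
176.5 (0.35, 0.35, 0.3) [-0.4653  0.4208 -0.5162  1.8564  0.2543  0.9298  1.983 ]
176.5 (0.49, -0.048, 0.25) [-0.633   0.6923  1.1347  1.9582 -0.7583  0.9998 -2.3362]
176.5 (0.49, -0.048, 0.13) [ 0.3379  0.6741 -0.4283  2.0381  0.5308  0.5377  2.6088]
176.5 (0.498, 0.1515, 0.138) [-0.049   0.6896 -0.4427  1.9561  0.5     0.6047  2.2585]
20 (0.35, 0.35, 0.3) [-0.978   0.3851  0.2071  1.8716 -0.0992  0.8948 -0.3745]
20 (0.49, -0.048, 0.25) [-0.1661  0.4561  0.314   1.9458 -0.1969  0.769   0.609 ]
20 (0.49, -0.048, 0.13) [-0.0418  0.643   0.1418  2.0499 -0.1918  0.4609  0.5932]
20 (0.498, 0.1515, 0.138) [-0.4463  0.6569  0.1657  1.9687 -0.2001  0.5314  0.2074]
-20 (0.35, 0.35, 0.3) [-1.1092  0.3998  0.3942  1.8754 -0.1916  0.9031 -0.9728]
-20 (0.49, -0.048, 0.25) [-0.2734  0.4761  0.4735  1.9489 -0.3001  0.7853  0.0203]
-20 (0.49, -0.048, 0.13) [-0.1285  0.6547  0.2731  2.0525 -0.3638  0.4797  0.0667]
-20 (0.498, 0.1515, 0.138) [-0.5372  0.671   0.3063  1.9715 -0.3655  0.5521 -0.3286]
```

```bash
python3 - <<'E'
from h import *
q=ori(np.radians(-3.5))
arm.line_to([.42,.12,.3],.3)
arm.movep([.490,-.0478,.21],q)
arm.move_gripper(.75,60)
print(arm.read_time(),arm.read_tool_pos(),arm.read_opening(),arm.read_ft_force())
arm.line_to([.490,-.0478,.160],.1)
cv2.imwrite("pics/s1.png",cv2.resize(snapshot("scene")[150:250,270:400],(780,600),interpolation=cv2.INTER_CUBIC))
print(arm.read_time(),arm.read_tool_pos(),arm.read_ft_force())
E
```

```text
3.1083 [ 0.4901 -0.0469  0.2104] 0.7468293722700668 [-0.6258 -0.4197  0.0232]
3.8083 [ 0.4904 -0.048   0.1605] [ 0.065   0.6818 -0.0141]
```

View pics/s1.png

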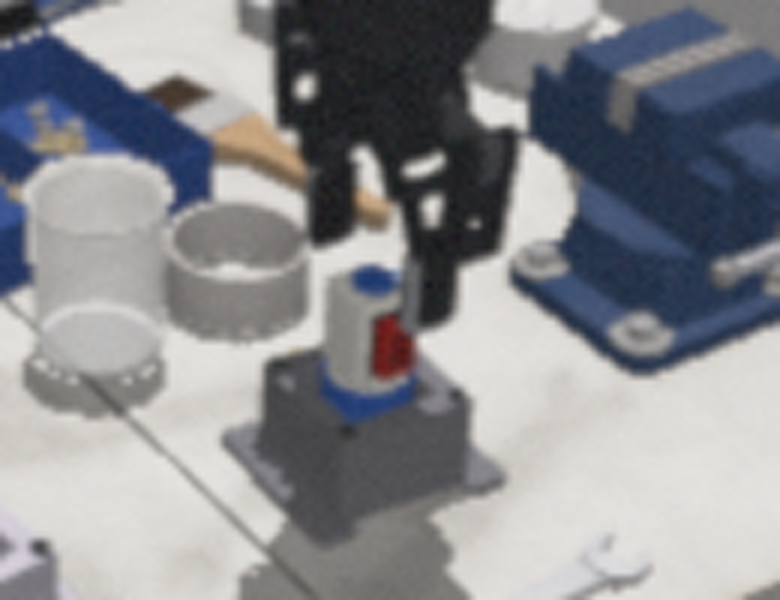

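The open fingers straddle the white head; the red button is at crop (392,345), on the jaw side. I'll descend and close.

```bash
python3 - <<'E'
from h import *
arm.line_to([.490,-.0478,.128],.06)
print(arm.read_time(),arm.read_tool_pos(),arm.read_ft_force())
f0=arm.read_ft_force()
for o,e in((.5,30),(.42,30),(.3,60)):
    r=arm.move_gripper(o,e);print(o,r,arm.read_opening()*85,arm.read_ft_force(),arm.read_tool_pos(),arm.read_time())
arm.pause(.3);print(arm.read_opening()*85,arm.read_ft_force(),arm.read_wrist_torque())
cv2.imwrite("pics/s2.png",cv2.resize(snapshot("scene")[150:250,270:400],(780,600),interpolation=cv2.INTER_CUBIC))
E
```

```text
4.4917 [ 0.49   -0.0479  0.1278] [-0.3003 -0.2669  0.1498]
0.5 False 42.31757443200982 [-0.6074 -0.3756  0.7495] [ 0.49   -0.0478  0.1282] 4.8333
0.42 False 35.57965175814816 [-2.351   0.0159  3.7447] [ 0.4891 -0.0477  0.1281] 5.075
0.3 False 28.986862222916187 [-0.4833  0.2505  5.9504] [ 0.4915 -0.0478  0.1289] 5.2917
29.485015331769972 [-0.4916  0.651   6.7351] [ 0.0963  0.2375 -0.0044]
```

View pics/s2.png

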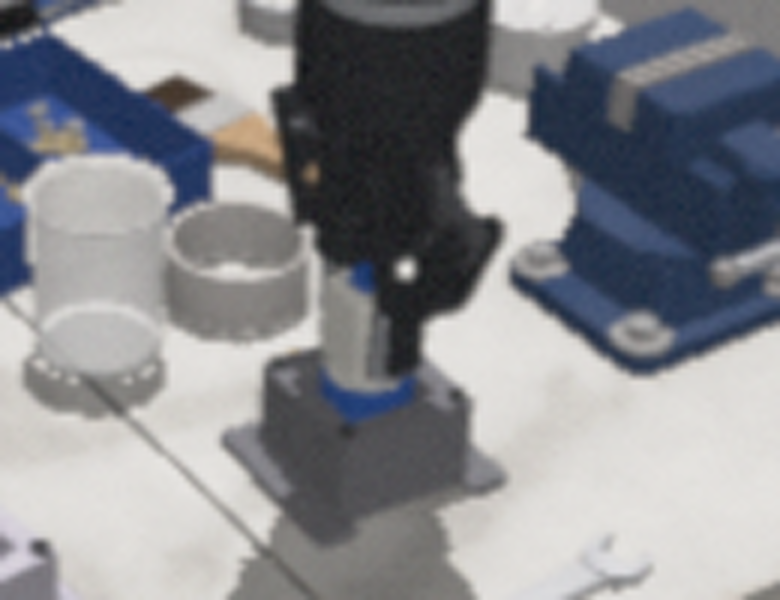

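```bash
python3 - <<'E'
from h import *
z=.128;ok=True;p=arm.read_tool_pos()
for i in range(14):
    z+=.0015 if i<8 else .003
    arm.line_to([.4903,-.0478,z],.03)
    f=arm.read_ft_force();print(i,round(z,4),f,arm.read_tool_pos(),round(arm.read_opening()*85,2))
    if f[2]<-20: ok=False;break
print(ok,arm.read_time())
E
```

```text
0 0.1295 [-0.2079 -0.66   -2.3116] [ 0.4906 -0.0477  0.1294] 29.01
1 0.131 [-0.6036 -0.7502 -1.8535] [ 0.4903 -0.0478  0.1309] 29.49
2 0.1325 [-0.0078  0.3963 -1.8897] [ 0.4904 -0.0478  0.1326] 28.9
3 0.134 [ 0.8737  0.7134 -1.5994] [ 0.4904 -0.0478  0.1341] 29.02
4 0.1355 [ 0.3201 -0.2106 -2.1444] [ 0.4903 -0.0478  0.1356] 29.32
5 0.137 [ 0.6103  0.7088 -1.4323] [ 0.4904 -0.0478  0.1371] 29.39
6 0.1385 [-0.4727 -0.0627 -1.6926] [ 0.4904 -0.0478  0.1386] 28.97
7 0.14 [-0.0991 -0.4181 -1.1569] [ 0.4903 -0.0478  0.1401] 29.15
8 0.143 [ 0.3077  0.156  -1.9657] [ 0.4905 -0.0478  0.1432] 29.2
9 0.146 [ 0.5746 -0.0154 -1.3669] [ 0.4904 -0.0478  0.1462] 29.11
10 0.149 [-0.0988  0.3197 -2.0039] [ 0.4904 -0.0478  0.1492] 29.28
11 0.152 [ 0.2187  0.879  -1.8662] [ 0.4904 -0.0478  0.1522] 29.41
12 0.155 [ 0.5103  0.5464 -2.1133] [ 0.4904 -0.0478  0.1552] 29.35
13 0.158 [ 0.2666  0.1067 -1.9411] [ 0.4904 -0.0478  0.1582] 29.13
True 9.1417
```

```bash
python3 - <<'E'
from h import *
arm.line_to([.4904,-.0478,.218],.12)
arm.line_to([.4977,.1515,.218],.15)
arm.line_to([.4977,.1515,.185],.08)
arm.pause(.2)
a=snapshot("scene");b=snapshot("top");cv2.imwrite("pics/s3raw.png",a);cv2.imwrite("pics/t3raw.png",b)
print(arm.read_time(),arm.read_tool_pos(),arm.read_ft_force(),arm.read_opening())
cv2.imwrite("pics/s3.png",cv2.resize(a[180:270,220:320],(660,594),interpolation=cv2.INTER_CUBIC))
E
```

```text
12.1333 [0.4979 0.1516 0.1854] [-0.4751 -0.4572 -2.054 ] 0.3388505908855811
```

View pics/s3.png

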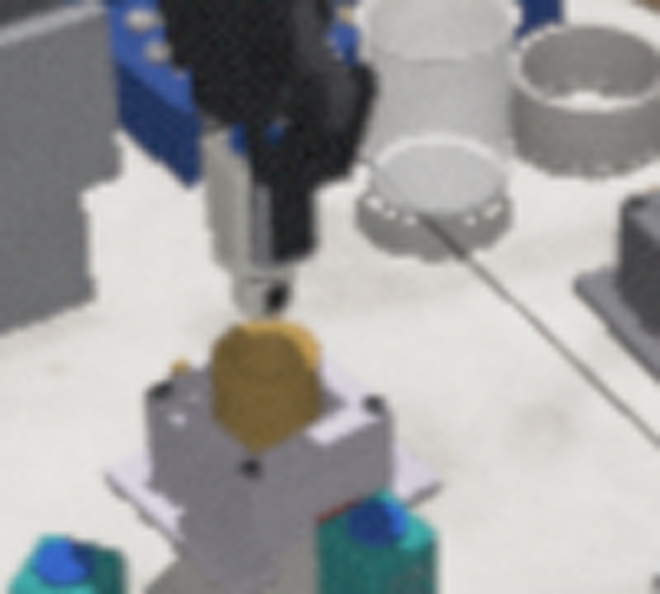

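```bash
python3 - <<'E'
from h import *
for z in(.079,.0815,.084): print(z,proj("scene",[.4982,.1515,z])[0]*6.6-np.array([220,180])*6.6)
print("flange-bottom",proj("scene",[.4982,.1515,.107])[0]*6.6-np.array([220,180])*6.6)
print(sc(182,320),tc(180,201))
E
```

```text
0.079 [263.0513 307.6923]
0.0815 [262.7852 302.0597]
0.084 [262.5184 296.4106]
flange-bottom [260.0262 243.655 ]
(259.9166666666667, 232.91666666666666) (265.2857142857143, 223.28571428571428)
```

```bash
cat > down.py <<'E'
from h import *
import sys
def down(x,y,z,zend,step,fz=12,fl=8,v=.03):
    while z>zend:
        z-=step;arm.line_to([x,y,z],v)
        f=arm.read_ft_force();p=arm.read_tool_pos();print(round(z,4),f,p,round(arm.read_opening()*85,2))
        if f[2]>fz or np.hypot(f[0],f[1])>fl: print("STOP");break
    print(arm.read_time(),arm.read_wrist_torque());return z
E
python3 - <<'E'
from down import *
down(.4977,.1515,.185,.1505,.003)
E
```

```text
0.182 [ 0.151  -0.3481 -2.1015] [0.4975 0.1515 0.1818] 28.82
0.179 [-0.102   0.1669 -1.2984] [0.4976 0.1515 0.1787] 29.12
0.176 [ 0.3497 -0.0493 -1.9767] [0.4976 0.1515 0.1758] 29.43
0.173 [ 0.0924 -0.9779 -1.9997] [0.4975 0.1514 0.1728] 29.23
0.17 [ 0.2307  0.0604 -2.1195] [0.4976 0.1515 0.1698] 29.34
0.167 [ 0.1171  0.3492 -1.3557] [0.4976 0.1515 0.1668] 29.48
0.164 [ 0.5183  0.9683 -1.5102] [0.4976 0.1515 0.1638] 29.02
0.161 [-0.1507 -0.4015 -1.7954] [0.4976 0.1515 0.1608] 29.35
0.158 [-0.2789  0.1242 -1.4746] [0.4976 0.1515 0.1578] 29.38
0.155 [ 0.7612 -1.043  -1.5095] [0.4976 0.1515 0.1548] 29.35
0.152 [ 0.0386 -0.456  -0.8101] [0.4976 0.1514 0.1518] 29.38
0.149 [-0.5045  0.018  -1.7123] [0.4976 0.1514 0.1488] 29.13
15.1333 [-0.0161 -0.0795 -0.0284]
```

```bash
python3 - <<'E'
from down import *
z=down(.4977,.1515,.149,.118,.001,fz=10,v=.02)
a=snapshot("scene");cv2.imwrite("pics/s4.png",cv2.resize(a[180:270,220:320],(660,594),interpolation=cv2.INTER_CUBIC))
E
```

```text
0.148 [-0.3876  0.0308 -2.5249] [0.4977 0.1515 0.148 ] 29.17
0.147 [ 0.8707  0.9332 -1.2625] [0.4977 0.1515 0.1469] 29.19
0.146 [ 0.4547 -0.0448 -1.9386] [0.4976 0.1515 0.1459] 29.24
0.145 [ 0.7688  1.2526 -1.772 ] [0.4977 0.1515 0.1449] 29.19
0.144 [ 0.499   0.038  -2.0964] [0.4977 0.1515 0.144 ] 29.4
0.143 [ 0.7166 -0.1315 -1.9404] [0.4976 0.1515 0.1429] 29.17
0.142 [-0.8893 -1.1046 -1.6042] [0.4976 0.1515 0.1419] 29.25
0.141 [ 0.5272  0.2838 -0.6729] [0.4977 0.1515 0.141 ] 29.07
0.14 [-1.5875  0.3094  5.3174] [0.4978 0.1514 0.1409] 29.09
0.139 [-2.1355 -0.5969 12.6094] [0.4978 0.1514 0.1409] 29.41
STOP
17.6333 [-0.1286  0.8562 -0.0321]
```

View pics/s4.png

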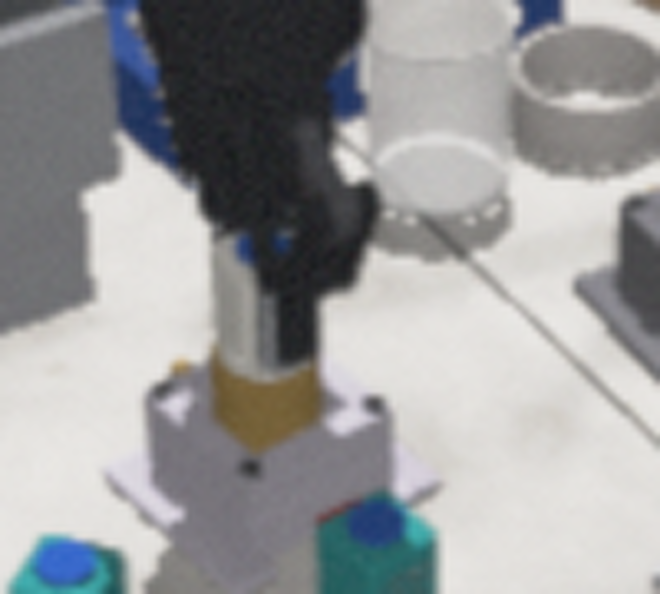

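Contact gives a rim height of about 62 mm, against 60.6 mm from the cameras, so it is plausible as fully home. I'll press a little more to confirm the hard stop, then release in stages.

```bash
python3 - <<'E'
from down import *
z=down(.4977,.1515,.139,.1385,.0008,fz=22,v=.02)
arm.pause(.2);print(arm.read_ft_force(),arm.read_tool_pos())
for o in(.38,.42,.5,.6):
    arm.move_gripper(o,20);print(o,arm.read_opening()*85,arm.read_ft_force(),arm.read_tool_pos())
arm.pause(.3)
a=snapshot("scene");cv2.imwrite("pics/s5.png",cv2.resize(a[180:270,220:320],(660,594),interpolation=cv2.INTER_CUBIC))
print(arm.read_time(),arm.read_ft_force())
E
```

```text
0.1382 [-4.0603  0.3576 18.8469] [0.4978 0.1514 0.1408] 28.92
17.9333 [-0.2096  1.2011  0.0308]
[-4.5985 -0.4575 17.4888] [0.4978 0.1514 0.1408]
0.38 32.19359677842739 [-2.215  -0.4411  9.5371] [0.4973 0.1515 0.1396]
0.42 36.063882081288725 [-4.2499  0.4632  3.9011] [0.4961 0.1517 0.1381]
0.5 42.371552733550836 [-0.9224 -0.0439  0.8223] [0.498  0.1515 0.1381]
0.6 51.01443669270989 [-0.3663 -0.2549 -0.3416] [0.4985 0.1514 0.1383]
19.4083 [ 0.6776  0.3274 -0.1648]
```

View pics/s5.png

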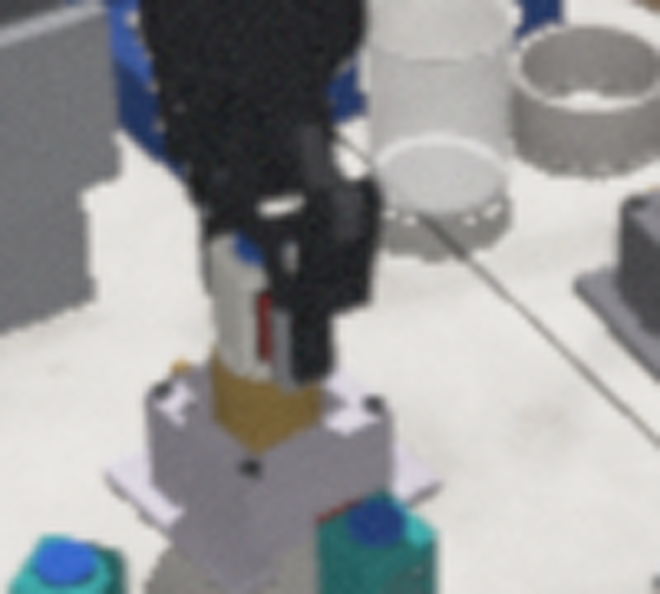

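```bash
python3 - <<'E'
from h import *
arm.line_to([.498,.1515,.165],.05)
print(arm.read_ft_force())
arm.line_to([.498,.1515,.22],.12)
arm.line_to([.44,.32,.3],.25)
a=snapshot("scene");b=snapshot("top");cv2.imwrite("pics/s6raw.png",a);cv2.imwrite("pics/t6raw.png",b)
cv2.imwrite("pics/t6full.png",b)
A=cv2.resize(a[190:260,225:295],(400,400),interpolation=cv2.INTER_CUBIC);B=cv2.resize(b[195:245,240:290],(400,400),interpolation=cv2.INTER_CUBIC)
cv2.imwrite("pics/c6.png",np.hstack([A,B]))
print(arm.read_time(),arm.read_ft_force())
E
```

```text
[0.1029 0.5029 0.7186]
21.7333 [0.9995 0.9365 0.4702]
```

View pics/c6.png

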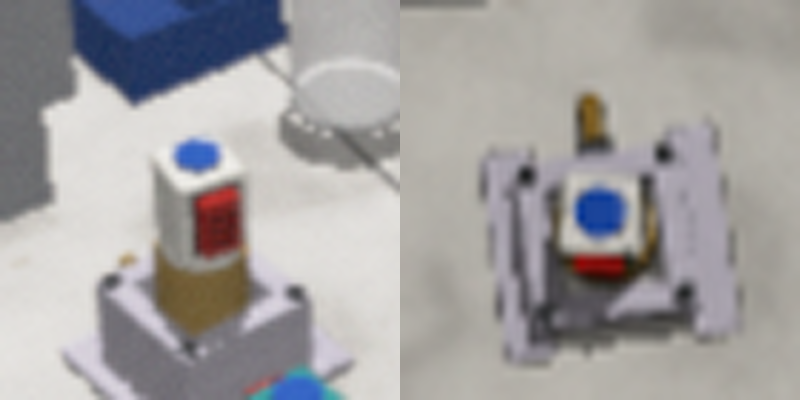

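View pics/t6full.png

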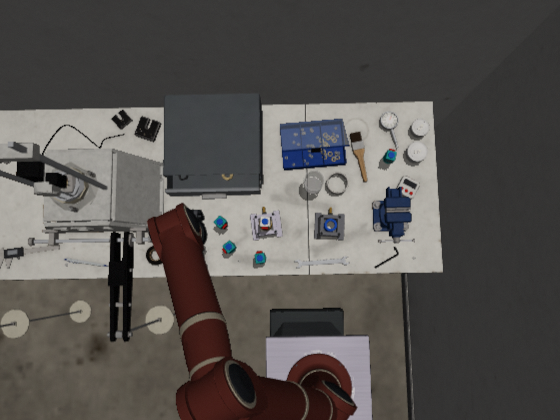

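```bash
python3 - <<'E'
from h import *
def blob(im,f,u0,v0,w,h):
    c=im[v0:v0+h,u0:u0+w].astype(int);m=f(c);ys,xs=np.nonzero(m);return xs.mean()+u0,ys.mean()+v0,m.sum(),ys.min()+v0,ys.max()+v0
blue=lambda c:(c[...,0]-c[...,2]>80)
red=lambda c:(c[...,2]-c[...,1]>60)&(c[...,2]-c[...,0]>60)
for tag,s,t,sw,tw in(("before","scene0","top0",(320,190,24,13),(325,215,16,16)),("after","s6raw","t6raw",(250,210,20,11),(258,214,16,12))):
    S=cv2.imread(f"pics/{s}.png");T=cv2.imread(f"pics/{t}.png")
    a=blob(S,blue,*sw);b=blob(T,blue,*tw);X=tri(a[:2],b[:2]);print(tag,a,b,X)
    r1=blob(S,red,sw[0]-4,sw[1],sw[2]+8,40);r2=blob(T,red,tw[0]-2,tw[1],tw[2]+4,22)
    print(" red",r1,r2,"button tri - disc",tri(r1[:2],r2[:2])-X)
E
```

```text
before (np.float64(331.95454545454544), np.float64(195.9090909090909), np.int64(22), np.int64(194), np.int64(198)) (np.float64(331.5), np.float64(223.0), np.int64(26), np.int64(221), np.int64(225)) [ 0.4907 -0.0475  0.0962]
 red (np.float64(335.0), np.float64(206.02380952380952), np.int64(42), np.int64(202), np.int64(211)) (np.float64(331.0), np.float64(229.5), np.int64(10), np.int64(229), np.int64(230)) button tri - disc [-0.017   0.0009 -0.0199]
after (np.float64(259.10714285714283), np.float64(216.64285714285714), np.int64(28), np.int64(215), np.int64(219)) (np.float64(264.5), np.float64(221.0), np.int64(26), np.int64(219), np.int64(223)) [0.4996 0.1515 0.1069]
 red (np.float64(262.24), np.float64(227.32), np.int64(50), np.int64(223), np.int64(233)) (np.float64(264.5), np.float64(227.5), np.int64(12), np.int64(227), np.int64(228)) button tri - disc [-0.0172  0.0016 -0.0186]
```

```bash
python3 - <<'E'
from station import arm,ticket
arm.pause(.3);print(arm.read_time(),arm.read_ft_force());ticket.finish_job()
E
```

```text
22.0333 [-0.20900168  0.19369744  0.45455979]
the job is handed in; nothing more can be done
```

I moved the white cartridge from the grey stand to the brass sleeve of the test base, released it, and handed the job in at about 22 s.

- **Removal:** I gripped it across the flat back and the red button, with the button squeezed in. It came straight up with about 2 N of pull, most of that likely its own weight.
- **Insertion:** It went upright into the sleeve by feel, with no side contact, until a hard stop. I pressed to about 19 N, opened the jaws in stages, and moved the gripper clear.
- **Last checks:**
  - **Button:** it stands out as far after the job as before it (17.2 mm against 17.0 mm, measured the same way), which fits a locked catch.
  - **Fully home:** the cartridge's top disc is at 107 mm, which puts the rim at about 61 mm. The rim measured about 60.6 mm beforehand.
  - **Beaker and top cap:** the beaker looks unmoved in the last top picture. The arm hid the front left of the bench there, so I did not check the top cap again; no path went near it at low height.
- **Disagreements:** The rim height from touch was about 62.4 mm, some 2 mm above the camera value. I put that down to camera calibration and uncertainty in the gripping height. I did not tug on the cartridge to test the lock.

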